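# Send a shoe last through the sprung flap gate

## Robot

A 7-joint arm with a two-finger parallel gripper is mounted at the origin on the work surface. World frame = base frame: x ahead of the robot, y to its left, z up, the work surface at z = 0. Lengths are in mm, angles in rad, forces in N, time in s.
With the tool pointing down it reaches from about 400 to 875 mm from the base axis. Payload 4.4 kg.
Tool frame: the origin (TCP) lies midway between the tips of the shut fingers; the grasp point (between the pads) lies 19 mm behind it; z points along the fingers, y is the line along which they close (so a half turn about z gives the same grasp; the last joint's range is limited). The gripper opens to 85 mm and grips with 20 to 120 N. Pads are 22 mm wide; open, the fingers measure 114 mm over their backs; the gripper's body (76 mm by 85 mm) begins 54 mm behind the grasp point. The pads swing forward as they close: fully open they stand 13 mm farther back than shut.
Start: joints at [-1.309, 0.628, 0.038, 1.517, -0.027, 0.996, -0.02], TCP at [209.251, 615.412, 231.313] pointing down, gripper open.
Joint ranges: [-3.06, 3.06], [-0.37, 2.12], [-1.25, 1.32], [0.18, 2.47], [-1.1, 4.24], [0.23, 1.98], [-2.94, 2.94]. Speed limits (rad/s): [2.57, 2.57, 3.14, 3.14, 3.14, 3.14, 3.14].

## Interface

Orientations are given as [roll, pitch, yaw] about the fixed x, y, z axes, in that order (R = Rz(yaw) Ry(pitch) Rx(roll)).
In Python, from cell import read_state, get_image, finish_job gives the robot as it stands.
- The arm moves only by the tool send_rows, never from a script. Its argument "series" is a list of rows, each an object of numbers: "ax", "ay", "az": the turn, a rotation vector about the tool's x, y, z in rad; "dx", "dy", "dz": the shift along the tool's x, y, z in cm; "hand": the closure, from 0 (fully open) to 1 (shut). In form: [{"ax": .., "ay": .., "az": .., "dx": .., "dy": .., "dz": .., "hand": ..}, ...]. A call has 1 to 10 rows; each row is the pose to reach, as a shift and turn from the pose commanded when the call began, along the tool's axes at that moment; what a row does not reach only later rows make up. A row lasts 1/10 s, in which the tool goes at most 50 mm and 8.59 degrees, less where a joint would pass 70% of its speed; a pose out of reach is approached as far as the arm can. A call with a gripper value outside its range is refused whole. The fingers move at their own pace and stop on an object; the grip force is fixed at half the most. Time passes only in rows, so rows that repeat a pose let the fingers close. It gives the time, the measured TCP pose, the force, the opening and the grip force at its end, in the units of the state.
- read_state(): the state, without advancing time (a new reading comes with each control period).
- get_image(name): name is "scene" or "side" or "wrist"; returns a dict with "pixels" (420x560x3 uint8, red, green, blue), "mtx" (3x3 intrinsics, pixels), "k1" (the pictures are not rectified: a ray, as slopes to the right and down, at radius r is drawn at 1 + k1 r^2 times it, then the intrinsics apply), "R" (3x3) and "t" (3): a world point X has camera coordinates R X + t. Camera axes: x right, y down, z forward; pixel columns grow to the right and rows downward; lengths in mm; the calibration is good to about 2 mm. A picture is of the moment at which its call begins. There is no depth.
- finish_job(): hands the job in; it is judged then, once.
The state is a dict: "clock": time; "qpos": joint angles; "qd": joint speeds; "tau": joint torques, N m; "eef_pos": TCP position; "tool_rot": TCP orientation; "force": force on the tool from outside, world axes, zero at the start; "torque": the same for the moment, N m; "width": finger opening in mm; "gripper_force": force on a finger pad.
Only numpy, scipy, OpenCV 4.12 (cv2) and the standard library are available. Lean on these libraries where they do the work, as an engineer would, in place of code of your own. Each camera call takes 0.05 s, during which the arm holds its last target. There are 200 camera calls.

## Task

Take the wooden shoe last, set it upright on the aluminium sill of the green gate between the guide strips, toe towards the orange flap, then push it through under the flap until it rolls down the track to the stop and the flap swings shut behind it. Keep the last on its sole, and leave the blue last and everything else on the bench where they are.

Things in the scene. Friction and masses are not known exactly. Their poses are not given: they have to be found in the camera images.
- last: brown wooden child's shoe last, 150 long, about 0.6 kg, standing on its flat sole. Origin: centre of its underside; +x to the toe, z up. Heel block: x -75 to -5, 46 wide, 65 high, flat upright sides and back (grip it across y, around x = -30). Forefoot: x -5 to +75, 56 wide, 32 high, round toe; a sloping instep joins the two
- last_heel (a point): point on the last: middle of the heel's back at the underside (x = -75 in the last's frame)
- last_toe (a point): point on the last: tip of the toe at the underside (x = +75 in the last's frame)
- gate_sill (a point): top of the level aluminium sill of the green flap gate (fixed), midway between its posts, in the plane of the shut orange flap; +x is the way through (towards the robot's left, world +y or so), y along the hinge, z up. The sill is 100 above the bench and runs from x = -190 to +30; along it stand two guide strips, 10 high, 74 apart, centred on y = 0
- gate_beam (a point): middle of the underside of the gate's green cross-beam, 166 above gate_sill, same axes. The beam is 24 thick in x, 22 high. The posts' inner faces are 164 apart and 285 high
- track_start (a point): the sill's inner edge (x = +30 of gate_sill, same axes, same height), where the track begins: free rollers, sloping down at 16 degrees to a rubber stop at x = +335 of gate_sill; a last pushed until its heel is past x = +30 rolls down by itself, clear of the flap's swing. Steel bars 180 above the sill cover the track
- flap (a joint): angle of the orange flap, rad: 0 hanging shut, grows to 1.5 as its lower edge swings inward (+x of gate_sill). Hinge 160 above the sill, flap 155 wide, lower edge 12 above the sill when shut. A weak spring (under 1 N at the edge) shuts it; it rides up over whatever is pushed against it and does not open outward
- blue_last: the other child's shoe last, blue plastic, same shape and size as the wooden one; origin: centre of its underside, +x to the toe. Leave it alone
- hammer: hammer lying on the bench, about 260 long; a bystander
- brush: brush lying on the bench, about 180 long; a bystander
- glue_can: yellow-labelled can, 84 across, 100 high; a bystander; origin: centre of underside
- cleaner: white bottle with red cap, 60 across, 170 high; a bystander; origin: centre of underside
- tape: flat roll of tan tape, 100 across, 25 high; a bystander; origin: centre of underside
- rivet_cup: small clear cup, 80 across, 60 high; a bystander; origin: centre of underside

How it is judged (in metres and radians):
On the way, in this order (a step that is already met when the one before it is completed fails the run):
1. the last stands on the sill in line with the gate, toe towards the flap, heel still well in front of it (x of last_heel in the frame of gate_sill below -0.13 m and x of last_toe in the frame of gate_sill above -0.12 m and y of last in the frame of gate_sill between -0.025 and 0.025 m and z of last in the frame of gate_sill between -0.008 and 0.008 m and angle between the x axis of last and the x axis of gate_sill, either way round below 0.25 rad and angle between last's own z axis and vertical below 0.1 rad), for 0.2 s.
2. the last passes on its sole under the lifted flap, toe first (x of last in the frame of gate_sill between -0.03 and 0.08 m and z of last in the frame of gate_sill below 0.03 m and value of joint flap above 0.3 rad and x of last_toe in the frame of gate_sill above 0.03 m), for 0.05 s.
At the end, for the whole second after the job is handed in: The wooden last rests on its sole (within 26 degrees of upright) on the roller track against the stop, toe ahead, its heel more than 120 mm beyond the flap's plane, still; the flap hangs shut within 0.08 rad (x of last_heel in the frame of gate_sill above 0.12 m and x of last_toe in the frame of gate_sill above 0.24 m and x of last in the frame of gate_sill below 0.32 m and y of last in the frame of gate_sill between -0.03 and 0.03 m and z of last in the frame of gate_sill below -0.02 m and angle between last's own z axis and vertical below 0.45 rad and linear speed of last below 0.02 m/s and value of joint flap below 0.08 rad); the robot touches nothing.
It fails at once if the wooden last is tipped over (more than 43 degrees) (angle between last's own z axis and vertical above 0.75 rad).
It fails at once if a bystander is moved by more than 40 mm (distance of any of blue_last, hammer, brush, glue_can, cleaner, tape, rivet_cup from where it was at the start of the episode above 0.04 m).
It also fails if it takes over 51 s, if anything falls off the work surface, if the arm or the gripper's body presses on something with over 40 N, if the wrist force passes 120 N, or if a joint passes its speed limit or range.

## Working session

There is one attempt and no reset: what is moved stays moved. The work goes in short steps, Python scripts to look and compute and a tool call to move; the robot and the scene stay as the last step left them, time stands still between calls to the robot, and variables do not carry over. Pictures are saved under pics/ and viewed, at most 12 in all, crops included, and the job is handed in when it is done.

Besides the shell and the picture viewer there is one more tool, called as name([rows], argument=value, ...), one row to a line, values as JSON. send_rows: Moves the arm, as the interface text tells. Its arguments: {"type":"object","properties":{"series":{"type":"array","items":{"type":"object","properties":{"ax":{"type":"number"},"ay":{"type":"number"},"az":{"type":"number"},"dx":{"type":"number"},"dy":{"type":"number"},"dz":{"type":"number"},"hand":{"type":"number"}}}}},"required":["series"]}

```bash
mkdir -p pics
cat > h.py <<'E'
import numpy as np, cv2, pickle
from cell import read_state, get_image, finish_job
def ray(im,u,v):
    K=np.array(im["mtx"]);d=cv2.undistortPoints(np.array([[[u,v]]],float),np.eye(3),None) if 0 else None
    xd=(u-K[0,2])/K[0,0];yd=(v-K[1,2])/K[1,1];x,y=xd,yd
    for _ in range(30):
        f=1+im["k1"]*(x*x+y*y);x,y=xd/f,yd/f
    R=np.array(im["R"]);t=np.array(im["t"]).ravel()
    return -R.T@t, R.T@np.array([x,y,1])
def onz(im,u,v,z):
    o,d=ray(im,u,v);return o+d*(z-o[2])/d[2]
def proj(im,X):
    c=np.array(im["R"])@np.array(X,float)+np.array(im["t"]).ravel();x,y=c[0]/c[2],c[1]/c[2]
    f=1+im["k1"]*(x*x+y*y);K=np.array(im["mtx"]);return K[0,0]*x*f+K[0,2],K[1,1]*y*f+K[1,2]
def two(i1,p1,i2,p2):
    o1,d1=ray(i1,*p1);o2,d2=ray(i2,*p2)
    s=np.linalg.lstsq(np.c_[d1,-d2],o2-o1,rcond=None)[0];a=o1+s[0]*d1;b=o2+s[1]*d2
    return (a+b)/2,np.linalg.norm(a-b)
def snap(n,f):
    im=get_image(n);cv2.imwrite(f"pics/{f}.png",np.array(im["pixels"])[:,:,::-1]);pickle.dump(im,open(f"{f}.pkl","wb"));return im
def load(f): return pickle.load(open(f+".pkl","rb"))
E
python3 - <<'E'
from h import *
for n in("scene","side","wrist"):
    im=snap(n,n+"0");o,d=ray(im,280,210);print(n,o.round(),d.round(2))
print(read_state())
E
```

```text
scene [1034.  503. 1159.] [-0.41 -0.5  -0.76]
side [477. 895. 739.] [ 0.04 -0.87 -0.5 ]
wrist [143. 638. 372.] [ 0.27 -0.08 -0.96]
{'clock': 0.15, 'qpos': array([-1.30882079,  0.62911237,  0.03842099,  1.51815687, -0.02701213,
        0.99632678, -0.02000481]), 'qd': array([-4.52923128e-04, -2.33664183e-03, -9.03302660e-04, -3.16586824e-03,
        9.15498022e-04, -1.58947814e-03,  4.83601586e-05]), 'tau': array([ 9.67009146e-04, -5.63799441e+01,  1.22729816e+00, -1.93652165e+01,
        1.10604023e-02,  7.35817506e-03,  2.19298990e-06]), 'eef_pos': array([209.05168291, 614.94415176, 230.60770606]), 'tool_rot': array([-3.14010576e+00, -1.94501820e-05,  2.81382745e+00]), 'force': array([-0.94083617, -0.15496675,  0.63320093]), 'torque': array([-0.01105788, -0.03779418,  0.02323403]), 'gripper_force': 0.0, 'width': 85.3489632059928}
```

View pics/scene0.png

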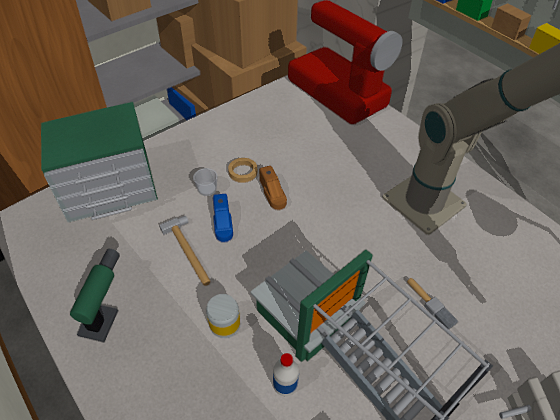

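View pics/side0.png

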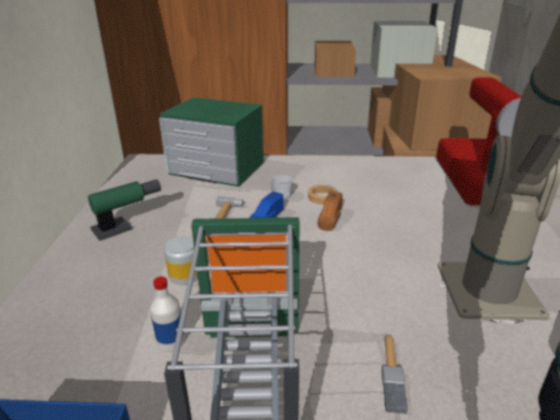

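The scene view shows the wooden last near (272,187), the blue last at (222,215), and the gate at about (320,305), with its sill towards the upper left. I'll zoom in on the last and the gate.

Run:
```python
from h import *
a=cv2.imread("pics/scene0.png")[140:370,190:400];b=cv2.imread("pics/side0.png")[170:350,150:360]
a=cv2.resize(a,None,fx=2.6,fy=2.6,interpolation=cv2.INTER_CUBIC);cv2.imwrite("pics/ca.png",a)
s=load("scene0");d=load("side0")
# colour masks
for n,im in(("scene",s),("side",d)):
    p=np.array(im["pixels"]);hsv=cv2.cvtColor(p,cv2.COLOR_RGB2HSV)
    for nm,lo,hi in(("brown",(5,130,60),(20,255,230)),("orange",(5,220,150),(14,255,255)),("green",(65,100,30),(85,255,160))):
        m=cv2.inRange(hsv,lo,hi);cs,_=cv2.findContours(m,cv2.RETR_EXTERNAL,cv2.CHAIN_APPROX_NONE)
        for c in cs:
            if 150<cv2.contourArea(c)<9000: print(n,nm,cv2.contourArea(c),cv2.boundingRect(c),cv2.approxPolyDP(c,3,True)[:,0].tolist())
print([proj(s,(0,0,0)),proj(s,(500,0,0)),proj(s,(500,300,0))])
```

```text
scene brown 169.0 (310, 308, 17, 25) [[314, 308], [310, 332], [326, 319]]
scene brown 698.0 (318, 270, 42, 47) [[359, 270], [318, 304], [330, 316], [352, 298]]
scene brown 403.5 (172, 226, 38, 59) [[174, 226], [172, 230], [201, 281], [207, 284], [208, 278]]
scene brown 590.5 (259, 166, 28, 44) [[260, 168], [269, 203], [277, 209], [284, 207], [286, 199], [272, 168]]
scene brown 517.5 (229, 158, 28, 24) [[230, 163], [229, 174], [235, 180], [245, 181], [256, 174], [256, 165], [249, 159], [239, 158]]
scene brown 1662.0 (425, 0, 113, 57) [[425, 0], [532, 56], [537, 54], [527, 46], [532, 38], [516, 38], [526, 28], [530, 15], [508, 4], [497, 9], [494, 19], [488, 16], [477, 22], [455, 10], [456, 0], [444, 4]]
scene brown 724.0 (89, 0, 62, 21) [[89, 0], [111, 20], [150, 6], [149, 0]]
scene green 1327.5 (70, 265, 44, 60) [[103, 265], [93, 267], [70, 312], [83, 323], [92, 322], [113, 276]]
scene green 2020.5 (257, 250, 115, 111) [[366, 250], [301, 301], [296, 341], [257, 301], [260, 313], [296, 349], [300, 360], [307, 360], [322, 347], [320, 344], [310, 353], [303, 348], [308, 340], [312, 305],
[... 723 characters left out ...]
7], [490, 115], [486, 135], [441, 137], [436, 155], [442, 138], [489, 136], [492, 114], [470, 96], [471, 82], [476, 77]]
side green 1117.0 (193, 218, 105, 79) [[194, 221], [194, 234], [199, 224], [204, 225], [204, 231], [284, 230], [288, 222], [292, 223], [296, 296], [296, 219]]
side green 836.0 (90, 183, 54, 31) [[140, 186], [135, 183], [90, 196], [93, 209], [98, 213], [138, 199], [143, 194]]
side green 2706.5 (162, 99, 100, 84) [[162, 114], [234, 124], [240, 182], [261, 161], [259, 106], [193, 99]]
[(np.float64(423.4769286797281), np.float64(200.72620011879587)), (np.float64(310.725138555719), np.float64(280.58643845279823)), (np.float64(385.7342628457768), np.float64(356.85270687622585))]
```

View pics/ca.png

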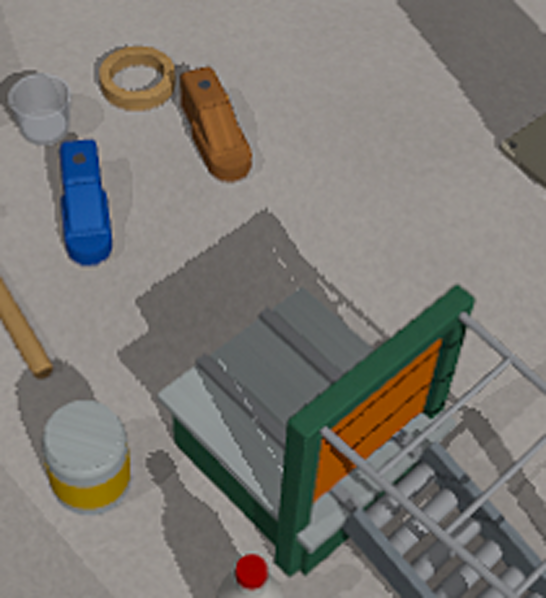

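The crop shows the heel top's hole at full-image (268.5,172.7) and the toe at about (281,209). The strips' outer ends are near crop (267,313) and (203,362), and the beam-top corners near crop (288,425) and (460,288).

Run:
```python
from h import *
s=load("scene0");d=load("side0")
f=lambda u,v,z:onz(s,190+u/2.6,140+v/2.6,z).round(0)
print("heel hole",f(204,85,65),"heel back corners",f(181,75,65),f(212,67,65),"toe",f(237,180,8), f(228,140,32))
print("strip ends",f(262,312,110),f(200,360,110)," strips at flap side",f(365,382,110),f(310,425,110))
print("sill outer corners",f(160,398,100),f(303,290,100))
print("beam top",f(288,425,288),f(313,434,288),f(474,300,288),f(458,288,288))
for a,b in(((301,301),(194,221)),((371,258),(297,219))):print("beam",0)
# flap corners seen in scene/side
print("side beam top", onz(d,194,220,288).round(), onz(d,298,218,288).round())
print("side flap upper",onz(d,206,237,255).round(),onz(d,285,237,255).round())
print("side heel/last", onz(d,337,192,65).round(), onz(d,326,228,5).round())
p=np.array(s["pixels"]);h=cv2.cvtColor(p,cv2.COLOR_RGB2HSV);m=cv2.inRange(h,(105,130,60),(125,255,255));c=max(cv2.findContours(m[180:260,190:250],0,1)[0],key=cv2.contourArea).reshape(-1,2)+[190,180]
print("blue",onz(s,*c.mean(0),30).round(), [onz(s,*q,30).round()[:2] for q in c[[c[:,0].argmin(),c[:,0].argmax(),c[:,1].argmin(),c[:,1].argmax()]]])
b=cv2.resize(cv2.imread("pics/side0.png")[180:350,180:350],None,fx=3.5,fy=3.5,interpolation=cv2.INTER_CUBIC);cv2.imwrite("pics/cb.png",b)
```

```text
heel hole [ 368. -368.   65.] heel back corners [ 380. -400.   65.] [ 340. -387.   65.] toe [ 402. -258.    8.] [ 383. -300.   32.]
strip ends [550. -35. 110.] [636. -28. 110.]  strips at flap side [523.  94. 110.] [598.  97. 110.]
sill outer corners [691. -22. 100.] [494. -35. 100.]
beam top [686. 155. 288.] [675. 173. 288.] [480. 161. 288.] [481. 143. 288.]
beam 0
beam 0
side beam top [679. 157. 288.] [478. 144. 288.]
side flap upper [657. 166. 255.] [503. 162. 255.]
side heel/last [ 355. -392.   65.] [ 394. -270.    5.]
blue [ 579. -332.   30.] [array([ 552., -423.]), array([ 597., -252.]), array([ 534., -420.]), array([ 633., -257.])]
```

send_rows([
  {"dx":-1,"dy":-1,"dz":-3,"az":0.07},
  {"dx":-3,"dy":-4,"dz":-6,"az":0.2},
  {"dx":-6,"dy":-7,"dz":-8,"az":0.34},
  {"dx":-9,"dy":-10.5,"dz":-10,"az":0.48},
  {"dx":-12,"dy":-14,"dz":-12,"az":0.62},
  {"dx":-15,"dy":-18,"dz":-14,"az":0.76},
  {"dx":-18,"dy":-22,"dz":-16,"az":0.9},
  {"dx":-21,"dy":-26,"dz":-17,"az":1.04},
  {"dx":-24,"dy":-29.5,"dz":-17,"az":1.18},
  {"dx":-27,"dy":-33,"dz":-17,"az":1.3},
])

```text
invalid input at $.series[0]: expected keys ax, ay, az, dx, dy, dz, hand
```

send_rows([
  {"ax":0,"ay":0,"hand":0,"dx":-1,"dy":-1,"dz":-3,"az":0.07},
  {"ax":0,"ay":0,"hand":0,"dx":-3,"dy":-4,"dz":-6,"az":0.2},
  {"ax":0,"ay":0,"hand":0,"dx":-6,"dy":-7,"dz":-8,"az":0.34},
  {"ax":0,"ay":0,"hand":0,"dx":-9,"dy":-10.5,"dz":-10,"az":0.48},
  {"ax":0,"ay":0,"hand":0,"dx":-12,"dy":-14,"dz":-12,"az":0.62},
  {"ax":0,"ay":0,"hand":0,"dx":-15,"dy":-18,"dz":-14,"az":0.76},
  {"ax":0,"ay":0,"hand":0,"dx":-18,"dy":-22,"dz":-16,"az":0.9},
  {"ax":0,"ay":0,"hand":0,"dx":-21,"dy":-26,"dz":-17,"az":1.04},
  {"ax":0,"ay":0,"hand":0,"dx":-24,"dy":-29.5,"dz":-17,"az":1.18},
  {"ax":0,"ay":0,"hand":0,"dx":-27,"dy":-33,"dz":-17,"az":1.3},
])

```text
clock: 1.15
eef_pos: [358.6, 215.2, 401.9]
tool_rot: [3.141, -0.001, 1.509]
force: [0.9, -0.8, -0.7]
width: 85.3
gripper_force: 0.0
```

send_rows([
  {"ax":0,"ay":0,"hand":0,"dx":-4,"dy":2,"dz":0,"az":0.0},
  {"ax":0,"ay":0,"hand":0,"dx":-8.5,"dy":4,"dz":0,"az":0.03},
  {"ax":0,"ay":0,"hand":0,"dx":-13,"dy":6,"dz":1,"az":0.06},
  {"ax":0,"ay":0,"hand":0,"dx":-17.5,"dy":7.5,"dz":3,"az":0.1},
  {"ax":0,"ay":0,"hand":0,"dx":-22,"dy":8.5,"dz":5,"az":0.14},
  {"ax":0,"ay":0,"hand":0,"dx":-26.5,"dy":8.5,"dz":7,"az":0.17},
  {"ax":0,"ay":0,"hand":0,"dx":-31,"dy":8,"dz":9,"az":0.2},
  {"ax":0,"ay":0,"hand":0,"dx":-35.5,"dy":7.5,"dz":11,"az":0.22},
  {"ax":0,"ay":0,"hand":0,"dx":-40,"dy":6.5,"dz":13,"az":0.24},
  {"ax":0,"ay":0,"hand":0,"dx":-44,"dy":5.5,"dz":15,"az":0.24},
])

```text
clock: 2.15
eef_pos: [387.3, -227.4, 250.5]
tool_rot: [3.141, 0.001, 1.273]
force: [0.7, 0.1, 0.6]
width: 85.5
gripper_force: 0.0
```

Run:
```python
from h import *
im=snap("wrist","w1");s=read_state();print(s["eef_pos"],s["tool_rot"],s["qpos"].round(2))
h=cv2.cvtColor(np.array(im["pixels"]),cv2.COLOR_RGB2HSV);m=cv2.inRange(h,(5,110,40),(20,255,255))
for c in cv2.findContours(m,0,1)[0]:
    if cv2.contourArea(c)>600: print(cv2.contourArea(c),[onz(im,*q,32).round()[:2].tolist() for q in cv2.approxPolyDP(c,6,True)[:,0]],cv2.approxPolyDP(c,6,True)[:,0].tolist())
```

```text
[ 382.60942135 -234.47571114  248.82799485] [-3.13925652  0.00617726  1.26253683] [-0.04  0.39  0.71  2.04 -0.34  0.83  0.56]
6938.5 [[382.0, -258.0], [368.0, -274.0], [332.0, -417.0], [359.0, -427.0], [350.0, -462.0], [365.0, -465.0], [369.0, -448.0], [355.0, -460.0], [353.0, -447.0], [389.0, -436.0], [371.0, -444.0], [376.0, -425.0], [421.0, -426.0], [439.0, -447.0], [443.0, -477.0], [439.0, -440.0], [425.0, -419.0], [381.0, -411.0], [418.0, -287.0], [407.0, -260.0]] [[279, 203], [271, 221], [278, 340], [302, 341], [303, 366], [315, 365], [315, 353], [306, 364], [302, 356], [329, 341], [316, 350], [316, 336], [353, 327], [372, 337], [380, 356], [371, 332], [355, 321], [317, 325], [320, 219], [303, 198]]
```

View pics/w1.png

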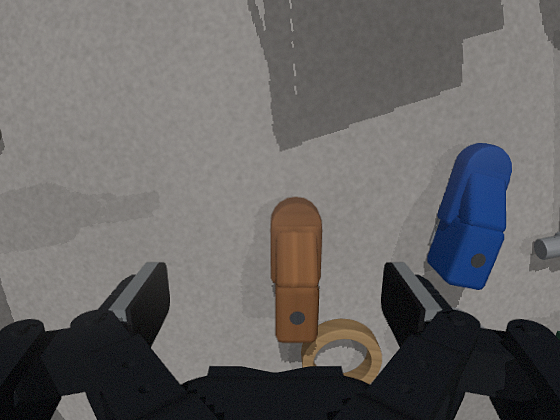

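The wrist view shows the last nearly in line with the image's vertical: toe at (297,198), heel top back corners at (278,341) and (317,341). The tape sits at the heel's right rear, around (342,348).

Run:
```python
from h import *
im=load("w1");P=lambda u,v,z:onz(im,u,v,z)[:2]
a,b=P(278,341,65),P(317,341,65);c,d=P(277,288,65),P(318,289,65);t=P(297,198,5)
print("heel top",a,b,c,d,"w",np.linalg.norm(a-b),np.linalg.norm(c-d),"len",np.linalg.norm((a+b-c-d)/2),"toe",t)
hb=(a+b)/2;u=(t-hb);print("len",np.linalg.norm(u));u/=np.linalg.norm(u);print("yaw",np.arctan2(u[1],u[0]), "yaw heel",np.arctan2(*((c+d-a-b)[::-1])))
g=hb+45*u;print("grip",g)
# forefoot edges mid
f=(P(272,240,32)+P(321,240,32))/2;print("fore mid",f, "w",np.linalg.norm(P(272,240,32)-P(321,240,32)))
R=np.array([u,[-u[1],u[0]]]);print("tape in last frame",[(R@(P(*q,25)-(hb+75*u))).round() for q in((345,319),(330,321),(362,325),(378,340),(381,357),(317,330))])
```

```text
heel top [ 338.89575329 -394.79730662] [ 378.55193676 -407.2170914 ] [ 356.40136574 -333.67842486] [ 395.57244885 -347.02184464] w 41.55555247423455 41.381404072482034 len 63.065781240308475 toe [ 400.48445401 -265.83449532]
len 141.47652909181315
yaw 1.2711556214137818 yaw heel 1.2935262172368187
grip [ 372.00680734 -358.01228172]
fore mid [ 387.70793201 -302.65622431] w 52.02365248272747
tape in last frame [array([-74., -58.]), array([-77., -40.]), array([-83., -79.]), array([-105., -100.]), array([-130., -106.]), array([-89., -26.])]
```

send_rows([
  {"ax":0,"ay":0,"az":0,"hand":0,"dx":-2,"dy":0.4,"dz":1},
  {"ax":0,"ay":0,"az":0,"hand":0,"dx":-5,"dy":1,"dz":3},
  {"ax":0,"ay":0,"az":0,"hand":0,"dx":-8.5,"dy":1.6,"dz":6},
  {"ax":0,"ay":0,"az":0,"hand":0,"dx":-11.5,"dy":2,"dz":9},
  {"ax":0,"ay":0,"az":0,"hand":0,"dx":-12.7,"dy":2.2,"dz":11},
  {"ax":0,"ay":0,"az":0,"hand":0,"dx":-13,"dy":2.25,"dz":12},
  {"ax":0,"ay":0,"az":0,"hand":0,"dx":-13,"dy":2.25,"dz":12},
  {"ax":0,"ay":0,"az":0,"hand":0,"dx":-13,"dy":2.25,"dz":12},
])

```text
clock: 3.0
eef_pos: [372.2, -355.3, 131.8]
tool_rot: [3.141, -0.001, 1.275]
force: [0.3, 0.8, -0.6]
width: 85.3
gripper_force: 0.0
```

Run:
```python
from h import *
s=read_state();print(s["eef_pos"],s["tool_rot"],s["qpos"].round(2))
```

```text
[ 372.15908852 -355.33649744  131.81613164] [ 3.14124984e+00 -6.73247360e-04  1.27498844e+00] [ 0.36  0.64  0.53  2.   -0.53  0.64  0.95]
```

send_rows([
  {"ax":0,"ay":0,"az":0,"hand":0,"dx":0,"dy":0,"dz":2},
  {"ax":0,"ay":0,"az":0,"hand":0,"dx":0,"dy":0,"dz":5},
  {"ax":0,"ay":0,"az":0,"hand":0,"dx":0,"dy":0,"dz":8},
  {"ax":0,"ay":0,"az":0,"hand":0,"dx":0,"dy":0,"dz":10.2},
  {"ax":0,"ay":0,"az":0,"hand":0,"dx":0,"dy":0,"dz":10.9},
  {"ax":0,"ay":0,"az":0,"hand":0,"dx":0,"dy":0,"dz":10.9},
  {"ax":0,"ay":0,"az":0,"hand":0.3,"dx":0,"dy":0,"dz":10.9},
  {"ax":0,"ay":0,"az":0,"hand":0.6,"dx":0,"dy":0,"dz":10.9},
  {"ax":0,"ay":0,"az":0,"hand":1,"dx":0,"dy":0,"dz":10.9},
  {"ax":0,"ay":0,"az":0,"hand":1,"dx":0,"dy":0,"dz":10.9},
])

```text
clock: 4.0
eef_pos: [372.1, -356.7, 24.3]
tool_rot: [3.139, 0.0, 1.274]
force: [-1.1, 1.1, 12.7]
width: 51.6
gripper_force: 60.1
```

send_rows([
  {"ax":0,"ay":0,"az":0,"hand":1,"dx":0,"dy":0,"dz":0},
  {"ax":0,"ay":0,"az":0,"hand":1,"dx":0,"dy":0,"dz":0},
  {"ax":0,"ay":0,"az":0,"hand":1,"dx":0,"dy":0,"dz":0},
  {"ax":0,"ay":0,"az":0,"hand":1,"dx":0,"dy":0,"dz":0},
])

```text
clock: 4.4
eef_pos: [372.0, -356.7, 24.3]
tool_rot: [3.139, 0.0, 1.274]
force: [-1.3, 2.1, 12.7]
width: 51.7
gripper_force: 60.1
```

send_rows([
  {"ax":0,"ay":0,"az":0,"hand":1,"dx":0,"dy":0,"dz":-0.5},
  {"ax":0,"ay":0,"az":0,"hand":1,"dx":0,"dy":0,"dz":-1.5},
  {"ax":0,"ay":0,"az":0,"hand":1,"dx":0,"dy":0,"dz":-3},
  {"ax":0,"ay":0,"az":0,"hand":1,"dx":0,"dy":0,"dz":-4},
  {"ax":0,"ay":0,"az":0,"hand":1,"dx":0,"dy":0,"dz":-4},
])

```text
clock: 4.9
eef_pos: [372.2, -356.9, 63.7]
tool_rot: [3.139, 0.001, 1.274]
force: [-0.8, -0.1, -5.1]
width: 51.1
gripper_force: 63.7
```

Run:
```python
from h import *
w=snap("wrist","w2");s=snap("scene","s2");d=snap("side","d2");st=read_state();print(st["eef_pos"],st["force"],st["torque"],st["width"])
B=lambda i:cv2.cvtColor(np.array(i["pixels"]),cv2.COLOR_RGB2BGR)
a=cv2.resize(B(w)[180:420,140:440],(400,320));b=cv2.resize(B(s)[120:240,210:330],(400,400),interpolation=2);c=cv2.resize(B(d)[150:250,280:400],(400,333),interpolation=2)
o=np.zeros((600,800,3),np.uint8);o[:320,:400]=a;o[:400,400:]=b;o[320:,:333]=cv2.resize(c,(333,280));cv2.imwrite("pics/m2.png",o)
```

```text
[ 371.438061   -355.88630671   62.01655621] [ 0.49940374  0.71095349 -4.91380841] [-0.10597059 -0.0018826   0.01513985] 50.73985082397467
```

View pics/m2.png

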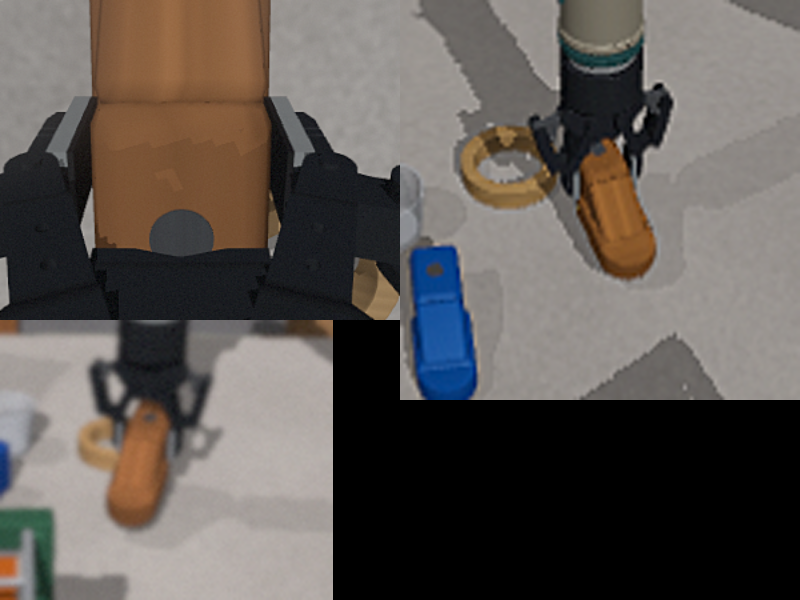

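The last is held square between the pads with the heel block between them, and the tape and blue last are undisturbed. Carrying it to a hover before the sill.

send_rows([
  {"ax":0,"ay":0,"az":0,"hand":1,"dx":0,"dy":0,"dz":-2},
  {"ax":0,"ay":0,"az":0,"hand":1,"dx":1,"dy":0.5,"dz":-5.5},
  {"ax":0,"ay":0,"az":-0.04,"hand":1,"dx":4,"dy":1.5,"dz":-9},
  {"ax":0,"ay":0,"az":-0.08,"hand":1,"dx":8,"dy":3,"dz":-12},
  {"ax":0,"ay":0,"az":-0.13,"hand":1,"dx":12,"dy":4.5,"dz":-14.5},
  {"ax":0,"ay":0,"az":-0.18,"hand":1,"dx":16.5,"dy":6,"dz":-16.5},
  {"ax":0,"ay":0,"az":-0.23,"hand":1,"dx":21,"dy":7.5,"dz":-17.5},
  {"ax":0,"ay":0,"az":-0.28,"hand":1,"dx":25.5,"dy":9,"dz":-17.5},
  {"ax":0,"ay":0,"az":-0.32,"hand":1,"dx":30,"dy":10.5,"dz":-17.5},
  {"ax":0,"ay":0,"az":-0.36,"hand":1,"dx":33,"dy":11.5,"dz":-17.5},
])

```text
clock: 6.05
eef_pos: [579.3, -69.5, 236.0]
tool_rot: [-3.14, -0.003, 1.64]
force: [0.1, 0.4, -5.4]
width: 50.8
gripper_force: 64.8
```

send_rows([
  {"ax":0,"ay":0,"az":0,"hand":1,"dx":0,"dy":0,"dz":0},
  {"ax":0,"ay":0,"az":0,"hand":1,"dx":0,"dy":0,"dz":0},
])

```text
clock: 6.25
eef_pos: [577.3, -73.5, 235.9]
tool_rot: [-3.139, -0.0, 1.636]
force: [-0.3, -0.6, -5.2]
width: 51.1
gripper_force: 64.9
```

Run:
```python
from h import *
w=snap("wrist","w3");st=read_state();print(st["eef_pos"],st["tool_rot"],st["force"],st["width"])
```

```text
[576.828758   -75.12063324 236.27230818] [-3.13877012e+00  6.91904538e-04  1.63298409e+00] [-0.8244021  -0.74613344 -5.51152377] 50.95959411866299
```

View pics/w3.png

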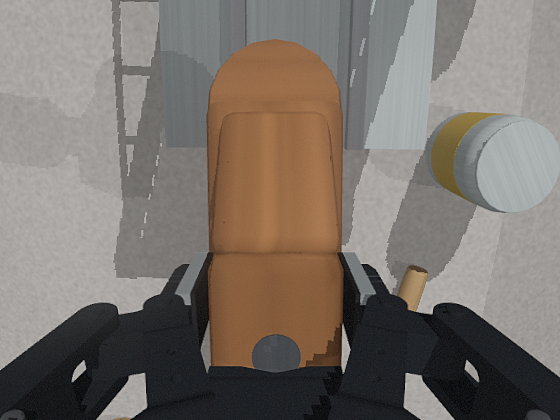

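The wrist view shows the sill's front corners at (167,147) and (429,151). The right strip runs from (346,148) to (352,0) and the left strip's inner edge is at (245,0). The held last's toe tip is at (275,40).

Run:
```python
from h import *
im=load("w3");P=lambda u,v,z:onz(im,u,v,z)[:2].round(1)
print("sill corners",P(167,147,100),P(429,151,100),"far edges",P(159,0,100),P(436,0,100))
print("strips inner row0",P(245,1,110),P(352,1,110),"outer",P(222,1,110),P(368,1,110),"near end right",P(345,148,110),P(365,148,110))
print("toe",P(275,40,222),P(275,40,212),"heel front top",P(212,252,277),P(342,252,277), "fore sides",P(209,110,230),P(342,110,230))
```

```text
sill corners [491.1 -42.4] [693.5 -31.8] far edges [484.6  63. ] [682.5  77.3]
strips inner row0 [547.1  62.3] [619.9  67.5] outer [531.4  61.5] [630.9  68.5] near end right [625.5 -33.4] [640.3 -32.3]
toe [570.6  20.2] [570.5  21.8] heel front top [556.3 -49. ] [595.3 -46.4] fore sides [546.3  -8.9] [599.   -5.5]
```

send_rows([
  {"ax":0,"ay":0,"az":0,"hand":1,"dx":1,"dy":0.2,"dz":0.5},
  {"ax":0,"ay":0,"az":0,"hand":1,"dx":3.5,"dy":0.6,"dz":2},
  {"ax":0,"ay":0,"az":0,"hand":1,"dx":6.5,"dy":1,"dz":4},
  {"ax":0,"ay":0,"az":0,"hand":1,"dx":9,"dy":1.3,"dz":6.5},
  {"ax":0,"ay":0,"az":0,"hand":1,"dx":10.1,"dy":1.4,"dz":8.5},
  {"ax":0,"ay":0,"az":0,"hand":1,"dx":10.1,"dy":1.4,"dz":9.4},
  {"ax":0,"ay":0,"az":0,"hand":1,"dx":10.1,"dy":1.4,"dz":9.5},
  {"ax":0,"ay":0,"az":0,"hand":1,"dx":10.1,"dy":1.4,"dz":9.5},
])

```text
clock: 7.1
eef_pos: [586.1, 25.1, 143.0]
tool_rot: [3.141, 0.001, 1.631]
force: [0.6, -0.4, -5.4]
width: 51.0
gripper_force: 64.8
```

Run:
```python
from h import *
w=snap("wrist","w4");s=snap("scene","s4");d=snap("side","d4");st=read_state();print(st["eef_pos"],st["tool_rot"],st["force"],st["width"])
B=lambda i:cv2.cvtColor(np.array(i["pixels"]),cv2.COLOR_RGB2BGR)
o=np.zeros((600,800,3),np.uint8);o[:300,:400]=cv2.resize(B(w),(400,300));o[:,400:]=cv2.resize(B(s)[190:370,240:360],(400,600),interpolation=2)
cv2.imwrite("pics/m4.png",o)
```

```text
[586.49193342  25.86070266 143.4960955 ] [3.13940915e+00 4.67442495e-04 1.63168988e+00] [ 1.93618964e-01  2.08300419e-04 -5.41307382e+00] 51.2414969490602
```

View pics/m4.png

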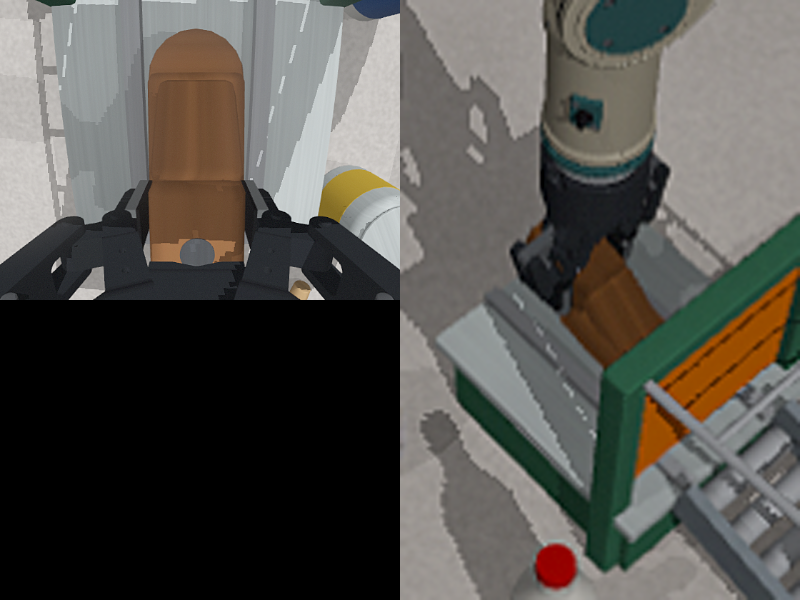

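It is centred between the strips: the strips' inner edges are at columns 141 and 253 of the scaled view, and the last spans 148 to 243. The toe is short of the posts. Lowering to contact.

send_rows([
  {"ax":0,"ay":0,"az":0,"hand":1,"dx":0,"dy":0,"dz":0.5},
  {"ax":0,"ay":0,"az":0,"hand":1,"dx":0,"dy":0,"dz":1},
  {"ax":0,"ay":0,"az":0,"hand":1,"dx":0,"dy":0,"dz":1.3},
  {"ax":0,"ay":0,"az":0,"hand":1,"dx":0,"dy":0,"dz":1.5},
  {"ax":0,"ay":0,"az":0,"hand":1,"dx":0,"dy":0,"dz":1.6},
  {"ax":0,"ay":0,"az":0,"hand":1,"dx":0,"dy":0,"dz":1.6},
])

```text
clock: 7.85
eef_pos: [585.6, 27.3, 126.1]
tool_rot: [-3.141, -0.0, 1.634]
force: [-0.1, -0.2, -3.8]
width: 50.7
gripper_force: 66.5
```

send_rows([
  {"ax":0,"ay":0,"az":0,"hand":1,"dx":0,"dy":0,"dz":0.1},
  {"ax":0,"ay":0,"az":0,"hand":1,"dx":0,"dy":0,"dz":0.2},
  {"ax":0,"ay":0,"az":0,"hand":1,"dx":0,"dy":0,"dz":0.2},
])

```text
clock: 8.15
eef_pos: [585.7, 27.3, 124.8]
tool_rot: [3.141, -0.0, 1.634]
force: [-2.1, 0.2, 0.2]
width: 50.9
gripper_force: 67.8
```

send_rows([
  {"ax":0,"ay":0,"az":0,"hand":1,"dx":0,"dy":0,"dz":0.05},
  {"ax":0,"ay":0,"az":0,"hand":0.6,"dx":0,"dy":0,"dz":0.05},
  {"ax":0,"ay":0,"az":0,"hand":0.3,"dx":0,"dy":0,"dz":0.0},
  {"ax":0,"ay":0,"az":0,"hand":0,"dx":0,"dy":0,"dz":0},
  {"ax":0,"ay":0,"az":0,"hand":0,"dx":0,"dy":0,"dz":0},
  {"ax":0,"ay":0,"az":0,"hand":0,"dx":0,"dy":0,"dz":0},
])

```text
clock: 8.75
eef_pos: [585.9, 27.3, 124.3]
tool_rot: [3.141, 0.0, 1.634]
force: [1.0, 0.1, -0.7]
width: 85.5
gripper_force: 0.0
```

send_rows([
  {"ax":0,"ay":0,"az":0,"hand":0,"dx":0,"dy":0,"dz":-1},
  {"ax":0,"ay":0,"az":0,"hand":0,"dx":0,"dy":0,"dz":-4},
  {"ax":0,"ay":0,"az":0,"hand":0,"dx":0,"dy":0,"dz":-8},
  {"ax":0,"ay":0,"az":0,"hand":0,"dx":-1,"dy":0,"dz":-12},
  {"ax":0,"ay":0,"az":0,"hand":0,"dx":-4,"dy":0,"dz":-15},
  {"ax":0,"ay":0,"az":0,"hand":0.5,"dx":-7.5,"dy":0,"dz":-17},
  {"ax":0,"ay":0.1,"az":0,"hand":1,"dx":-10,"dy":0,"dz":-18},
  {"ax":0,"ay":0.2,"az":0,"hand":1,"dx":-12,"dy":0,"dz":-18},
  {"ax":0,"ay":0.34,"az":0,"hand":1,"dx":-13,"dy":0,"dz":-18},
  {"ax":0,"ay":0.48,"az":0,"hand":1,"dx":-13,"dy":0,"dz":-18},
])

```text
clock: 9.75
eef_pos: [594.1, -105.1, 306.2]
tool_rot: [3.138, -0.483, 1.633]
force: [-0.5, 0.0, -0.7]
width: 12.4
gripper_force: 0.0
```

Run:
```python
from h import *
w=snap("wrist","w5");s=snap("scene","s5");st=read_state();print(st["eef_pos"],st["tool_rot"],st["qpos"].round(2),st["width"])
B=lambda i:cv2.cvtColor(np.array(i["pixels"]),cv2.COLOR_RGB2BGR)
o=np.zeros((600,800,3),np.uint8);o[:300,:400]=cv2.resize(B(w),(400,300));o[:,400:]=cv2.resize(B(s)[190:370,240:360],(400,600),interpolation=2)
cv2.imwrite("pics/m5.png",o)
```

```text
[ 592.19681174 -109.79395833  302.59044126] [-3.13711466 -0.4785812   1.62071141] [ 0.14  0.65  0.43  1.46 -0.66  1.43  0.79] 0.02703674129789571
```

View pics/m5.png

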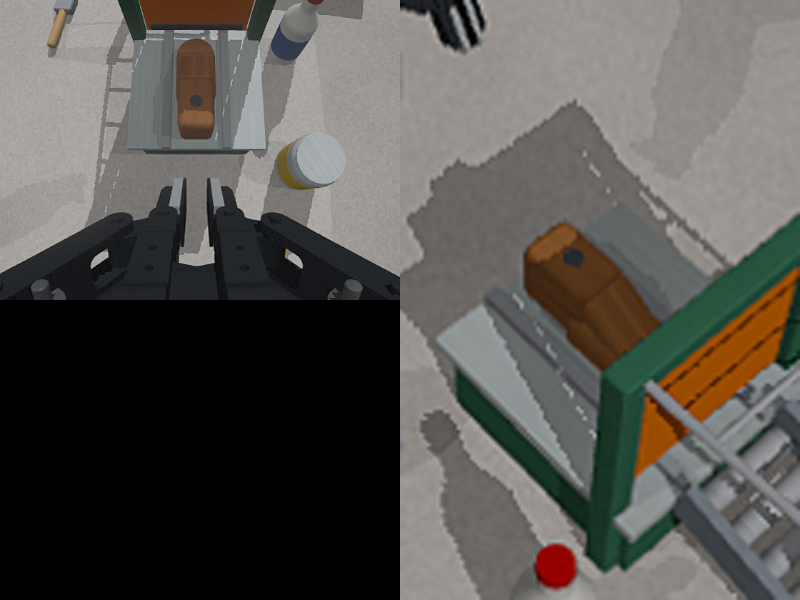

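The last stands upright between the strips, with its heel inside the sill end and its toe short of the shut flap (toe row 39 against flap edge row 27 in the small view).

Run:
```python
from h import *
w=load("w5");P=lambda u,v,z:onz(w,1.4*u,1.4*v,z).round(1)
print("heel back",P(196,138,103),"toe",P(195,39,108),"flap edge",P(150,25,112),P(193,25.5,112),P(245,26,112),"sill front",P(128,150,100),P(265,149,100))
print("strips inner near end",P(172,148,110),P(220,148,110),"far",P(174,32,110),P(219,32,110))
```

```text
heel back [588.7 -22.4 103. ] toe [577.5 135.3 108. ] flap edge [505.1 154.4 112. ] [573. 157. 112.] [654.9 162.1 112. ] sill front [492.3 -45.2 100. ] [688.8 -31.7 100. ]
strips inner near end [556.3 -40.4 110. ] [623.  -36.3 110. ] far [543.9 144.8 110. ] [614.3 149.2 110. ]
```

send_rows([
  {"ax":0,"ay":0.12,"az":0,"hand":1,"dx":-0.5,"dy":0,"dz":1.5},
  {"ax":0,"ay":0.25,"az":0,"hand":1,"dx":-1.2,"dy":0,"dz":4},
  {"ax":0,"ay":0.38,"az":0,"hand":1,"dx":-2.2,"dy":0,"dz":7},
  {"ax":0,"ay":0.5,"az":0,"hand":1,"dx":-3.4,"dy":0,"dz":10.5},
  {"ax":0,"ay":0.57,"az":0,"hand":1,"dx":-4.6,"dy":0,"dz":13.8},
  {"ax":0,"ay":0.57,"az":0,"hand":1,"dx":-5.3,"dy":0,"dz":16},
  {"ax":0,"ay":0.57,"az":0,"hand":1,"dx":-5.6,"dy":0,"dz":16.8},
  {"ax":0,"ay":0.57,"az":0,"hand":1,"dx":-5.6,"dy":0,"dz":16.8},
  {"ax":0,"ay":0.57,"az":0,"hand":1,"dx":-5.6,"dy":0,"dz":16.8},
  {"ax":0,"ay":0.57,"az":0,"hand":1,"dx":-5.6,"dy":0,"dz":16.8},
])

```text
clock: 10.85
eef_pos: [593.3, -74.5, 131.9]
tool_rot: [3.134, -1.047, 1.642]
force: [-0.6, 0.3, -0.1]
width: 0.1
gripper_force: 0.0
```

Run:
```python
from h import *
st=read_state();print(st["eef_pos"],st["tool_rot"],st["qpos"].round(2),st["force"])
```

```text
[593.30390297 -74.53921002 131.94733648] [ 3.13374231 -1.04721206  1.64188694] [ 0.41  1.07  0.2   1.44 -0.94  1.56  1.13] [-0.60411892  0.29337757 -0.10973795]
```

send_rows([
  {"ax":0,"ay":0,"az":0,"hand":1,"dx":0.75,"dy":-0.1,"dz":1.3},
  {"ax":0,"ay":0,"az":0,"hand":1,"dx":1.5,"dy":-0.1,"dz":2.6},
  {"ax":0,"ay":0,"az":0,"hand":1,"dx":2,"dy":-0.1,"dz":3.46},
  {"ax":0,"ay":0,"az":0,"hand":1,"dx":2.5,"dy":-0.1,"dz":4.33},
  {"ax":0,"ay":0,"az":0,"hand":1,"dx":3,"dy":-0.1,"dz":5.2},
  {"ax":0,"ay":0,"az":0,"hand":1,"dx":3.5,"dy":-0.1,"dz":6.06},
  {"ax":0,"ay":0,"az":0,"hand":1,"dx":4,"dy":0,"dz":6.93},
  {"ax":0,"ay":0,"az":0,"hand":1,"dx":4.5,"dy":0,"dz":7.8},
  {"ax":0,"ay":0,"az":0,"hand":1,"dx":5,"dy":0,"dz":8.66},
  {"ax":0,"ay":0,"az":0,"hand":1,"dx":5.5,"dy":0,"dz":9.53},
])

```text
clock: 11.85
eef_pos: [585.9, 34.2, 130.2]
tool_rot: [3.139, -1.048, 1.634]
force: [0.5, -5.0, 4.3]
width: -0.4
gripper_force: 2.8
```

Run:
```python
from h import *
w=snap("wrist","w6");s=snap("scene","s6");st=read_state();print(st["eef_pos"],st["tool_rot"],st["force"],st["qpos"].round(2))
B=lambda i:cv2.cvtColor(np.array(i["pixels"]),cv2.COLOR_RGB2BGR)
o=np.zeros((600,800,3),np.uint8);o[:300,:400]=cv2.resize(B(w),(400,300));o[:,400:]=cv2.resize(B(s)[190:370,240:360],(400,600),interpolation=2)
cv2.imwrite("pics/m6.png",o)
```

```text
[585.25062359  36.31564919 130.21345177] [ 3.14027298 -1.05032917  1.63580643] [-0.77294771  0.75518264  0.41146309] [ 0.29  1.01  0.14  1.62 -1.02  1.4   1.15]
```

View pics/m6.png

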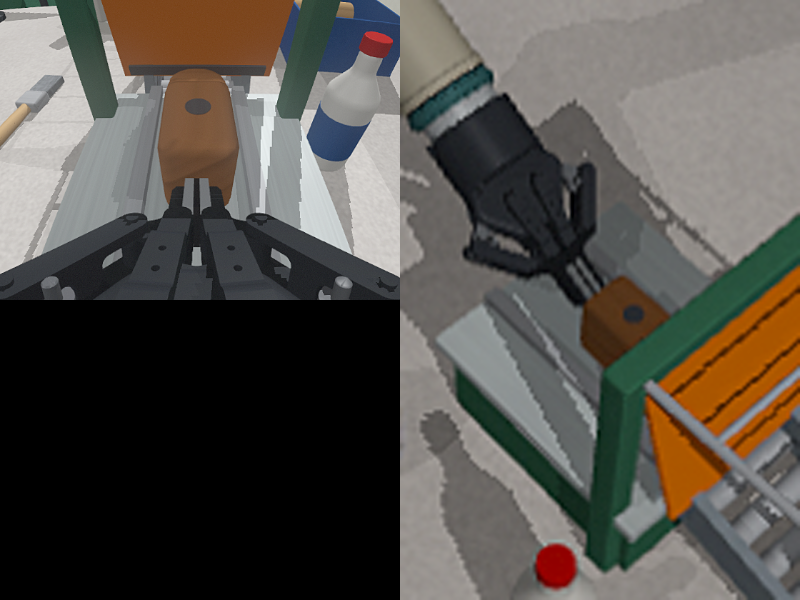

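The fingers are centred on the heel, the last is going straight under the flap, and the flap is lifting. Continuing.

send_rows([
  {"ax":0,"ay":0,"az":0,"hand":1,"dx":0.4,"dy":0,"dz":0.69},
  {"ax":0,"ay":0,"az":0,"hand":1,"dx":0.9,"dy":0,"dz":1.56},
  {"ax":0,"ay":0,"az":0,"hand":1,"dx":1.4,"dy":0,"dz":2.42},
  {"ax":0,"ay":0,"az":0,"hand":1,"dx":1.9,"dy":0,"dz":3.29},
  {"ax":0,"ay":0,"az":0,"hand":1,"dx":2.4,"dy":0,"dz":4.16},
  {"ax":0,"ay":0,"az":0,"hand":1,"dx":2.9,"dy":0,"dz":5.02},
  {"ax":0,"ay":0,"az":0,"hand":1,"dx":3.4,"dy":0.05,"dz":5.89},
  {"ax":0,"ay":0,"az":0,"hand":1,"dx":3.9,"dy":0.05,"dz":6.75},
  {"ax":0,"ay":0,"az":0,"hand":1,"dx":4.4,"dy":0.05,"dz":7.62},
  {"ax":0,"ay":0,"az":0,"hand":1,"dx":4.9,"dy":0.05,"dz":8.49},
])

```text
clock: 12.95
eef_pos: [579.5, 134.3, 130.5]
tool_rot: [3.141, -1.051, 1.635]
force: [0.5, -0.0, 0.4]
width: 0.1
gripper_force: 0.0
```

Run:
```python
from h import *
w=snap("wrist","w7");s=snap("scene","s7");d=snap("side","d7");st=read_state();print(st["eef_pos"],st["tool_rot"],st["force"],st["qpos"].round(2))
B=lambda i:cv2.cvtColor(np.array(i["pixels"]),cv2.COLOR_RGB2BGR)
o=np.zeros((600,800,3),np.uint8);o[:300,:400]=cv2.resize(B(w),(400,300));o[300:,:400]=cv2.resize(B(d)[200:350,150:350],(400,300));o[:,400:]=cv2.resize(B(s)[230:410,280:400],(400,600),interpolation=2)
cv2.imwrite("pics/m7.png",o)
```

```text
[578.64796344 135.19792614 130.29203541] [-3.14015445 -1.05228109  1.63514503] [ 0.26261841 -0.60958684  0.39318796] [ 0.24  0.97 -0.02  1.74 -1.07  1.2   1.12]
```

View pics/m7.png

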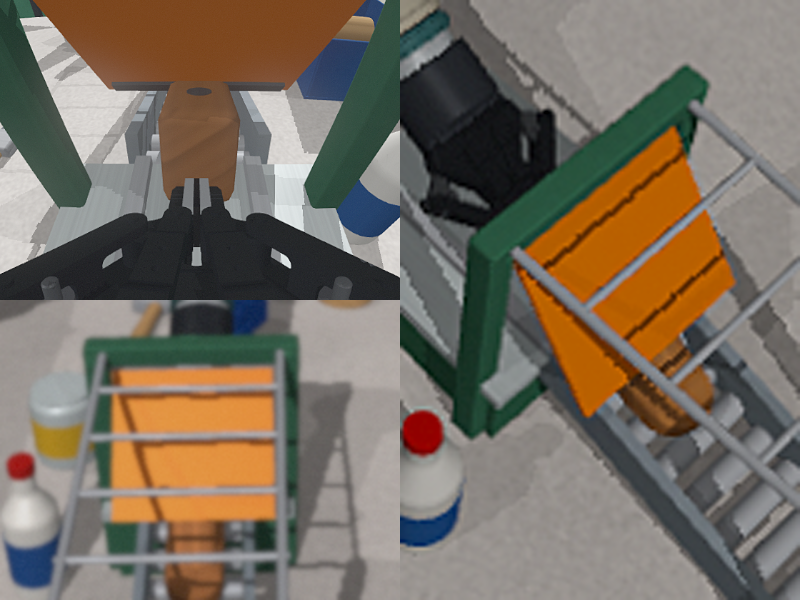

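The last has nosed onto the rollers under the lifted flap; the heel still sits near the flap plane. The gripper is clear of the posts and beam. Pushing the last 60 mm.

send_rows([
  {"ax":0,"ay":0,"az":0,"hand":1,"dx":0.4,"dy":0,"dz":0.69},
  {"ax":0,"ay":0,"az":0,"hand":1,"dx":0.9,"dy":0,"dz":1.56},
  {"ax":0,"ay":0,"az":0,"hand":1,"dx":1.4,"dy":0,"dz":2.42},
  {"ax":0,"ay":0,"az":0,"hand":1,"dx":1.9,"dy":0,"dz":3.29},
  {"ax":0,"ay":0,"az":0,"hand":1,"dx":2.4,"dy":0,"dz":4.16},
  {"ax":0,"ay":0,"az":0,"hand":1,"dx":2.8,"dy":0,"dz":4.85},
  {"ax":0,"ay":0,"az":0,"hand":1,"dx":3.1,"dy":0,"dz":5.37},
  {"ax":0,"ay":0,"az":0,"hand":1,"dx":3.1,"dy":0,"dz":5.37},
])

```text
clock: 13.9
eef_pos: [575.3, 195.9, 130.4]
tool_rot: [-3.142, -1.051, 1.635]
force: [-0.1, -1.1, -0.7]
width: -0.1
gripper_force: 0.2
```

Run:
```python
from h import *
w=snap("wrist","w8");s=snap("scene","s8");d=snap("side","d8");st=read_state();print(st["eef_pos"],st["tool_rot"],st["force"],st["qpos"].round(2))
B=lambda i:cv2.cvtColor(np.array(i["pixels"]),cv2.COLOR_RGB2BGR)
o=np.zeros((600,800,3),np.uint8);o[:300,:400]=cv2.resize(B(w),(400,300));o[300:,:400]=cv2.resize(B(d)[200:410,120:400],(400,300));o[:,400:]=cv2.resize(B(s)[240:420,310:430],(400,600),interpolation=2)
cv2.imwrite("pics/m8.png",o)
```

```text
[575.65754097 194.37839959 129.810779  ] [-3.14099284 -1.04927861  1.63271311] [ 0.43548118 -0.48057263  0.04786146] [ 0.25  0.96 -0.19  1.79 -1.08  1.04  1.08]
```

View pics/m8.png

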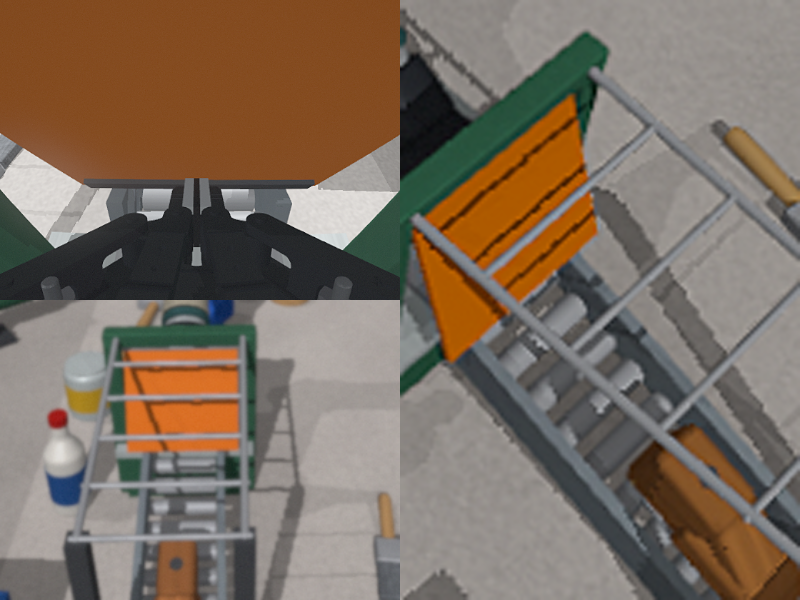

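The last has rolled down the track on its sole and the flap rests on the fingers. Retracting straight back.

send_rows([
  {"ax":0,"ay":0,"az":0,"hand":1,"dx":-0.5,"dy":0,"dz":-0.87},
  {"ax":0,"ay":0,"az":0,"hand":1,"dx":-1.25,"dy":0,"dz":-2.17},
  {"ax":0,"ay":0,"az":0,"hand":1,"dx":-2,"dy":0,"dz":-3.46},
  {"ax":0,"ay":0,"az":0,"hand":1,"dx":-3,"dy":0,"dz":-5.2},
  {"ax":0,"ay":0,"az":0,"hand":1,"dx":-4,"dy":0,"dz":-6.93},
  {"ax":0,"ay":0,"az":0,"hand":1,"dx":-5,"dy":0,"dz":-8.66},
  {"ax":0,"ay":0,"az":0,"hand":1,"dx":-6,"dy":0,"dz":-10.4},
  {"ax":0,"ay":0,"az":0,"hand":1,"dx":-7,"dy":0,"dz":-12.1},
  {"ax":0,"ay":0,"az":0,"hand":1,"dx":-7.5,"dy":0,"dz":-13},
  {"ax":0,"ay":0,"az":0,"hand":1,"dx":-7.5,"dy":0,"dz":-13},
])

```text
clock: 15.05
eef_pos: [585.5, 42.8, 129.2]
tool_rot: [3.141, -1.049, 1.631]
force: [0.1, 0.2, -0.4]
width: -0.4
gripper_force: 0.0
```

send_rows([
  {"ax":0,"ay":0,"az":0,"hand":1,"dx":0,"dy":0,"dz":-1},
  {"ax":0,"ay":0,"az":0,"hand":1,"dx":0,"dy":0,"dz":-3},
  {"ax":0,"ay":0,"az":0,"hand":1,"dx":0,"dy":0,"dz":-5},
  {"ax":0,"ay":0,"az":0,"hand":1,"dx":0,"dy":0,"dz":-6},
  {"ax":0,"ay":0,"az":0,"hand":1,"dx":0,"dy":0,"dz":-6},
  {"ax":0,"ay":0,"az":0,"hand":1,"dx":0,"dy":0,"dz":-6},
  {"ax":0,"ay":0,"az":0,"hand":1,"dx":0,"dy":0,"dz":-6},
  {"ax":0,"ay":0,"az":0,"hand":1,"dx":0,"dy":0,"dz":-6},
  {"ax":0,"ay":0,"az":0,"hand":1,"dx":0,"dy":0,"dz":-6},
  {"ax":0,"ay":0,"az":0,"hand":1,"dx":0,"dy":0,"dz":-6},
])

```text
clock: 16.05
eef_pos: [588.2, -6.4, 159.5]
tool_rot: [-3.141, -1.05, 1.634]
force: [0.4, -0.6, -0.5]
width: -0.2
gripper_force: 0.0
```

Run:
```python
from h import *
s=snap("scene","s9");d=snap("side","d9");st=read_state();print(st["eef_pos"],st["force"])
B=lambda i:cv2.cvtColor(np.array(i["pixels"]),cv2.COLOR_RGB2BGR)
o=np.zeros((600,800,3),np.uint8);o[:300,:400]=cv2.resize(B(s),(400,300));o[300:,:400]=cv2.resize(B(d)[200:410,120:400],(400,300));o[:,400:]=cv2.resize(B(s)[240:420,300:420],(400,600),interpolation=2)
cv2.imwrite("pics/m9.png",o)
```

```text
[588.28391091  -6.6116621  159.55991218] [-0.01336197  0.20070116  0.6909367 ]
```

View pics/m9.png

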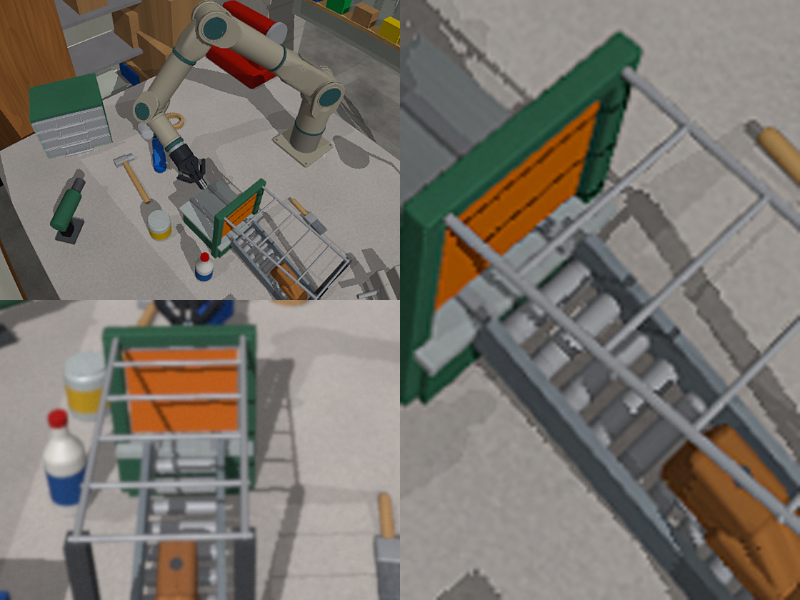

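The flap hangs shut, the last rests on its sole at the stop, the arm is clear, and the bystanders are undisturbed. Handing in.

```bash
python3 -c "
from cell import finish_job; print(finish_job())"
```

```text
the job is handed in; nothing more can be done
None
```

The job is handed in: the last picture shows the wooden last on its sole at the stop, the flap shut, the arm clear and the other things where they were; no verdict came back.

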